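Clamp the jam jar in the jar vice, to the first slip of its clutch

TASK

Stand the red jam jar in the cradle of the jar vice and let go of it. Then turn the vice's red thumbscrew knob clockwise until the jar is clamped and the drag clutch just begins to slip, so that the white mark on the blue clutch flange under the knob moves off the white mark on the collar beneath; stop at that first slip (20 degrees of slip at the very most) and let go of the knob. Leave the yellow mustard jar and the salt shaker where they are.

Things in the scene. Friction and masses are not known exactly. Their poses are not given: they have to be found in the camera images.
- jam_jar: closed glass jar of red jam with a bright green lid, 60 mm across, 85 mm tall; its lid (60 mm across) takes the top 11 mm. Origin: centre of the underside, z up. About 0.28 kg, a little more or less. It stands on the worktop to the robot's left; it and the mustard jar may have changed places
- mustard_jar: a bystander: closed glass jar of yellow mustard with a dark green lid, 59 mm across, 85 mm tall; origin: centre of the underside
- salt_shaker: a bystander: salt shaker with grey cap, 44 mm across, 90 mm tall; origin: centre of the underside
- jar_vice: white base plate of a jar vice, fixed to the worktop, 110 x 240 mm (x, y), top 10 mm up; origin: centre of its underside, z up, y from the knob end to the cradle end. At +y a grey V cradle (two cheeks, 50 mm tall, V of 120 degrees open to -y); at y = -76 mm the grey screw housing (64 x 72 mm, 55 mm tall); between them a sprung pad moves along y
- seat (a point): point on the top of the base plate, at [0, 60, 10] mm in the vice's frame: the centre of the jam jar's underside is here when the jar is pressed home in the V cradle, which is open upwards. The pad starts 4 to 9 mm short of a jar that stands here, so a jar set down 2 to 3 mm towards the vice's -y of this point stands free
- pad: the sprung clamping pad (46 mm wide, 36 mm tall, top 48 mm above the worktop); origin: centre of the face that meets the jar; its y (the vice's y) points to the jar. The screw drives it 8 mm per radian of clockwise turn towards +y; its springs (4 N per mm) give up to 6 mm under load
- collar: dark steel disc 58 mm across below knob and flange, top 60 mm above the worktop, white mark on its rim at its -x; origin on the screw axis, z up. It is the screw's spindle and turns with the knob until the clutch slips. It starts 0.4 to 1.0 rad clockwise of the vice's axes. Turning it takes 0.13 N m, and more as the pad's springs are compressed; it does not turn back by itself
- knob_grip (a point): on the vertical axis of the round red fluted knob (40 mm across, from 66 to 104 mm above the worktop), 94 mm up, at [0, -75, 94] mm in the vice's frame: where to grip it, firmly (30 N or more), from above, at any yaw. Clockwise seen from above tightens. The knob is a rubber sleeve on the clutch flange: it gives 0.67 rad per N m, thus 0.17 rad at the slip torque, and springs back when let go
- clutch_mark (a point): white mark on the rim of the blue clutch flange (48 mm across, top 65 mm above the worktop) under the knob, 21.5 mm from the axis; it starts in line with the collar's mark (-x of the collar). The clutch slips smoothly at 0.25 N m, without a click, and stays where it is left: the flange's mark then moves clockwise, towards the collar's +y (1 mm is 0.047 rad of slip)
Mind the look-alikes: they are no part of the job. What is shaped like the jam_jar but purple or turquoise is not meant.

How it is judged:
By the outcome, as a careful person would: the job done as asked, in the order asked, and still so for the second after the job is handed in, with the robot touching nothing.
It also fails if it takes over 67 s, if anything falls off the work surface, if the arm or the gripper's body presses on something with over 40 N, if the wrist force passes 120 N, or if a joint passes its speed limit or range.

ROBOT

A 6-joint arm with a two-finger parallel gripper is mounted at the origin on a cart in front of the work surface, level with it; the furniture and walls round the work are solid. World frame = base frame: x ahead of the robot, y to its left, z up, the work surface at z = 0. Lengths are in mm, angles in rad, forces in N, time in s.
With the tool pointing down it reaches from about 350 to 875 mm from the base axis. Payload 4.2 kg.
Tool frame: the origin (TCP) lies at the very end of the fingers, on their centre line; the grasp point (between the pads) lies arm.grip_point_offset behind it (arm.grip_point_offset is the distance from the TCP to the grasp point, in mm); z points along the fingers, y is the line along which they close (so a half turn about z gives the same grasp; the last joint's range is limited). The gripper opens to 85 mm and grips with 20 to 120 N. Pads are 22 mm wide; open, the fingers measure 114 mm over their backs; the gripper's body (76 mm by 85 mm) begins 54 mm behind the grasp point. The pads swing forward as they close: fully open they stand 13 mm farther back than shut.
Start: joints at [-1.047, 0.385, 0.008, 0, -1.194, -0.259], TCP at [163.589, -603.19, 201.712] pointing down, gripper open.
Joint ranges: [-3.14, 3.14], [-1.21, 2.06], [-1.07, 1.41], [-3.16, 2.05], [-2.99, -0.16], [-3.1, 3.1]. Speed limits (rad/s): [2.79, 2.79, 3.14, 3.14, 3.14, 3.14].

INTERFACE

Orientations are given as a unit quaternion [x, y, z, w].
In Python, from bench import arm, cams, ticket gives the robot as it stands.
- The arm moves only by the tool servo_tool, never from a script. Its argument "commands" is a list that holds one entry, the list of rows, each a list of 7 numbers: the closure in counts, from 0 (fully open) to 255 (shut), then the shift along the tool's x, y, z in m, then the turn, a rotation vector about the tool's x, y, z in degrees. In form: [[[grip, x, y, z, ax, ay, az], ...]]. A call has 1 to 10 rows; each row shifts and turns the commanded pose from where the row before left it, along the tool's axes as they then stand; what a row does not reach is not made up. A row lasts 1/12 s, in which the tool goes at most 41.7 mm and 7.16 degrees, less where a joint would pass 70% of its speed; a pose out of reach is approached as far as the arm can. A call with a gripper value outside its range is refused whole. The fingers move at their own pace and stop on an object; the grip force is fixed at half the most. Time passes only in rows, so rows that do not move let the fingers close. It gives the time, the measured TCP pose, the force, the opening and the grip force at its end, in the units of the state.
- arm.read_state(): the state, without advancing time (a new reading comes with each control period).
- cams.get_image(name): name is "scene" or "top" or "wrist"; returns a dict with "frame" (480x640x3 uint8, blue, green, red), "K" (3x3 intrinsics, pixels), "T" (4x4, takes a point from camera to world coordinates). Camera axes: x right, y up, looking along -z (the intrinsics and any distortion apply to the point x, -y, -z); pixel columns grow to the right and rows downward; lengths in mm; the calibration is good to about 2 mm. The wrist camera is an equidistant fisheye: a pixel r from the principal point sees the ray r / f radians off the axis. A picture is of the moment at which its call begins. There is no depth.
- ticket.job_done(): hands the job in; it is judged then, once.
The state is a dict: "clock": time; "joints": joint angles; "joint_vel": joint speeds; "joint_efforts": joint torques, N m; "position": TCP position; "ee_rot": TCP orientation; "contact_force": force on the tool from outside, world axes, zero at the start; "wrist_torque": the same for the moment, N m; "gripper_width": finger opening in mm; "grasp_force": force on a finger pad.
Only numpy, scipy, OpenCV 4.12 (cv2) and the standard library are available. Lean on these libraries where they do the work, as an engineer would, in place of code of your own. Each camera call takes 0.05 s, during which the arm holds its last target. There are 200 camera calls.

## Working session

There is one attempt and no reset: what is moved stays moved. The work goes in short steps, Python scripts to look and compute and a tool call to move; the robot and the scene stay as the last step left them, time stands still between calls to the robot, and variables do not carry over. Pictures are saved under pics/ and viewed, at most 10 in all, crops included, and the job is handed in when it is done.

Besides the shell and the picture viewer there is one more tool, called as name([rows], argument=value, ...), one row to a line, values as JSON. servo_tool: Moves the arm, as the interface text tells. Its arguments: {"type":"object","properties":{"commands":{"type":"array","items":{"type":"array","items":{"type":"array","items":{"type":"number"}}}}},"required":["commands"]}

```bash
mkdir -p pics; ls
python3 - <<'E'
from bench import arm, cams
import cv2,numpy as np
s=arm.read_state()
for k in s: print(k,np.round(s[k],3))
print(arm.grip_point_offset)
ims=[]
for n in("scene","top"):
    d=cams.get_image(n); cv2.imwrite(f"pics/{n}0.png",d["frame"]); print(n,np.round(d["K"],1).tolist(),np.round(d["T"],3).tolist(),d.keys())
    np.savez(f"{n}0.npz",**{k:d[k] for k in("frame","K","T")})
E
```

```text
pics
clock 0.0
joints [-1.047  0.386  0.007 -0.    -1.194 -0.259]
joint_vel [ 0.     0.003  0.    -0.001 -0.    -0.001]
joint_efforts [ 2.0000e-03 -3.9229e+01  1.8840e+01  4.1860e+00 -5.0000e-03  0.0000e+00]
position [ 163.408 -602.561  200.619]
ee_rot [-0.132  0.991  0.001 -0.   ]
contact_force [-0.367 -0.503 -0.659]
wrist_torque [-0.033  0.037  0.016]
grasp_force 0.0
gripper_width 85.182
18.700000000000003
scene [[600.5, 0.0, 327.1], [0.0, 600.5, 233.8], [0.0, 0.0, 1.0]] [[0.849, 0.263, -0.459, -281.564], [-0.529, 0.451, -0.719, -1316.889], [0.018, 0.853, 0.522, 1023.025], [0.0, 0.0, 0.0, 1.0]] dict_keys(['frame', 'K', 'T'])
top [[439.5, 0.0, 319.6], [0.0, 439.5, 236.5], [0.0, 0.0, 1.0]] [[0.053, 0.976, -0.21, 283.018], [-0.999, 0.053, -0.009, -35.19], [0.002, 0.21, 0.978, 1408.634], [0.0, 0.0, 0.0, 1.0]] dict_keys(['frame', 'K', 'T'])
```

View pics/top0.png

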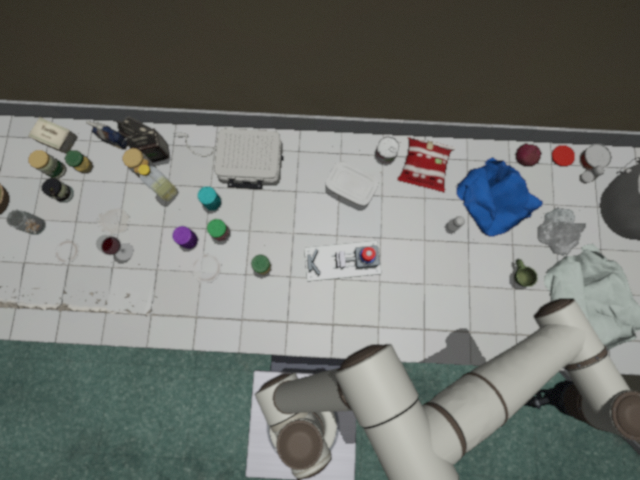

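View pics/scene0.png

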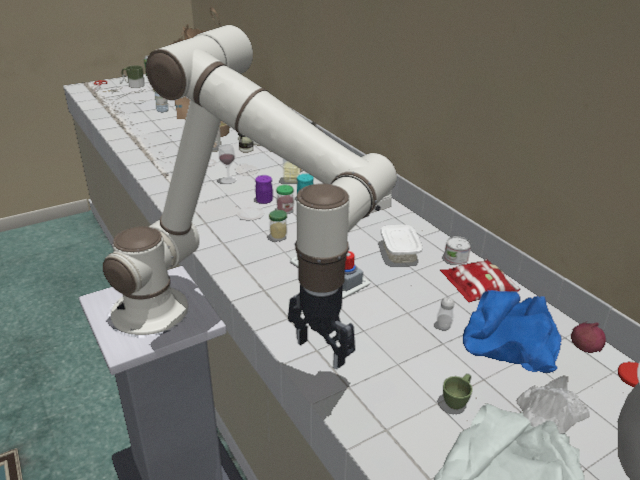

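The top view shows four lids. Bright green is at (217,229) and dark green at (261,264), with the purple (185,237) and turquoise (208,197) look-alikes beside them. In the scene view the bright-green lid at (285,190) sits on a red body, and the one at (278,216) on a yellow body. So the jam jar is top (217,229). The vice is at (343,261), with its knob at (368,254). I'll confirm with a crop and measure.

```bash
cat > h.py <<'E'
import numpy as np,cv2
def load(n): return dict(np.load(n+".npz"))
def ray(d,u,v):
    K,T=d["K"],d["T"]; r=np.array([(u-K[0,2])/K[0,0],-(v-K[1,2])/K[1,1],-1]); return T[:3,3],T[:3,:3]@r
def onz(d,u,v,z):
    o,r=ray(d,u,v); return o+r*(z-o[2])/r[2]
def proj(d,p):
    q=d["T"][:3,:3].T@(np.array(p)-d["T"][:3,3]); K=d["K"]; return K[0,0]*q[0]/-q[2]+K[0,2],K[1,1]*-q[1]/-q[2]+K[1,2]
def blobs(img,lo,hi,box,amin=20):
    x0,y0,x1,y1=box; hsv=cv2.cvtColor(img,cv2.COLOR_BGR2HSV); m=cv2.inRange(hsv,lo,hi); k=np.zeros_like(m); k[y0:y1,x0:x1]=m[y0:y1,x0:x1]
    n,l,s,c=cv2.connectedComponentsWithStats(k); return [(c[i],s[i]) for i in range(1,n) if s[i,4]>=amin],k,l
E
python3 - <<'E'
from h import *
t=load("top0");s=load("scene0")
f=t["frame"]
for nm,lo,hi,box,z in(("green",(40,80,40),(80,255,255),(190,200,290,290),85),("knob",(0,150,120),(8,255,255),(350,235,390,275),104),("knob2",(172,150,120),(180,255,255),(350,235,390,275),104)):
    for c,st in blobs(f,lo,hi,box)[0]: print(nm,c.round(1),st,onz(t,*c,z).round(1))
# base plate
g=cv2.cvtColor(f,cv2.COLOR_BGR2HSV)
b1=cv2.resize(f[185:285,165:285],None,fx=4,fy=4,interpolation=cv2.INTER_CUBIC)
b2=cv2.resize(f[232:290,295:391],None,fx=5,fy=5,interpolation=cv2.INTER_CUBIC)
sc=cv2.resize(s["frame"][165:250,240:330],None,fx=3.4,fy=3.4,interpolation=cv2.INTER_CUBIC)
W=np.zeros((600,800,3),np.uint8); W[:b2.shape[0],:b2.shape[1]]=b2; W[300:300+min(300,sc.shape[0]),:sc.shape[1]]=sc[:300]; b=cv2.resize(b1,(360,300)); W[300:600,400:760]=b
cv2.imwrite("pics/c1.png",W)
E
```

```text
green [216.2 228. ] [207 220  19  18 257] [576.3 297.7  85. ]
green [260.8 263.6] [253 257  16  16 151] [473.1 150.9  85. ]
knob [367.6 254. ] [363 248  12  12  60] [ 516.9 -170.4  104. ]
```

View pics/c1.png

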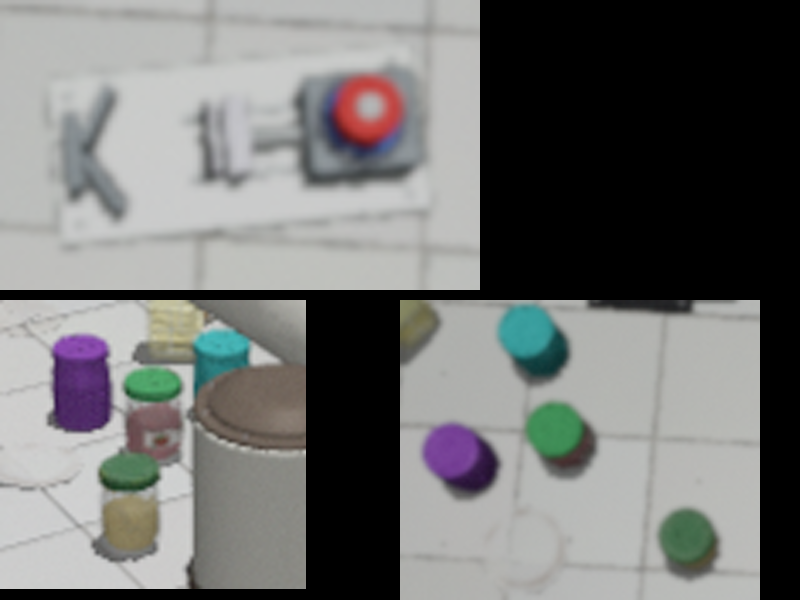

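The crop confirms it: bright-green lid over a red body is the jam jar, and dark-green over yellow is the mustard. In the crop the vice plate corners are TL (48,80), TR (413,47), BR (430,207) and BL (62,243).

```bash
cat >> h.py <<'E'
from scipy.spatial.transform import Rotation as Ro
def delta(target,az=None):
    from bench import arm
    s=arm.read_state(); R=Ro.from_quat(s["ee_rot"]); p=np.array(s["position"])
    y=R.apply([0,1,0]); a=np.degrees(np.arctan2(y[1],y[0])); print("clock",s["clock"],"pos",p.round(1),"closing az",a.round(1),"j",np.degrees(s["joints"]).round(0),"tilt",R.apply([0,0,1]).round(3))
    d=R.inv().apply(np.array(target)-p)
    if az is not None:
        t=(a-az+90)%180-90; print("turn about z (first):",t.round(1)); d=(Ro.from_euler("z",-t,degrees=True)).apply(d)
    print("then shift",d.round(1)); return d
E
python3 - <<'E'
from h import *
t=load("top0");s=load("scene0")
P=[onz(t,295+u/5,232+v/5,10)for u,v in((48,80),(413,47),(430,207),(62,243))]
P=np.array(P);print(P.round(1));c=P.mean(0);print("centre",c)
yv=(P[0]+P[3]-P[1]-P[2])[:2];yaw=np.arctan2(yv[1],yv[0])-np.pi/2;print("yaw",np.degrees(yaw),np.linalg.norm(P[0]-P[1]),np.linalg.norm(P[0]-P[3]))
R=np.array([[np.cos(yaw),-np.sin(yaw)],[np.sin(yaw),np.cos(yaw)]])
print("seat",c[:2]+R@[0,60],"knob",c[:2]+R@[0,-75])
for nm,u,v in(("turq",208,192),("purple",184,234)): print(nm,onz(t,u,v,85).round(0))
# scene check of jar lid & knob
for lo,hi,b,z in(((40,80,40),(80,255,255),(270,180,300,200),83),((0,150,120),(8,255,255),(335,245,365,280),90)):
    for c,st in blobs(s["frame"],lo,hi,b)[0]: print(c,st,onz(s,*c,z).round(1))
delta([576,298,200],147)
E
```

```text
[[ 542.3   24.1   10. ]
 [ 576.8 -211.3   10. ]
 [ 473.  -224.9   10. ]
 [ 437.4    8.8   10. ]]
centre [ 507.3797714  -100.81362089   10.        ]
yaw 8.507756332814298 237.9557669186162 106.07932689890225
seat [498.50317362 -41.4738702 ] knob [ 518.47551863 -174.98830925]
turq [691. 335.  85.]
purple [552. 395.  85.]
[284.36641221 189.58015267] [277 185  16  10 131] [572.4 296.4  83. ]
[349.82222222 260.68888889] [346 252   8  17  90] [ 518.3 -184.4   90. ]
clock 0.1 pos [ 163.5 -602.7  200.7] closing az 105.2 j [-60.  22.   0.  -0. -68. -15.] tilt [-0.001  0.002 -1.   ]
turn about z (first): -41.8
then shift [-980.   144.5    2.2]
```

servo_tool([
  [[0, 0, 0, 0, 0, 0, -7], [0, 0, 0, 0, 0, 0, -7], [0, 0, 0, 0, 0, 0, -7], [0, 0, 0, 0, 0, 0, -7], [0, 0, 0, 0, 0, 0, -7], [0, 0, 0, 0, 0, 0, -7], [0, -0.025, 0.0038, 0, 0, 0, 0], [0, -0.035, 0.005, 0, 0, 0, 0], [0, -0.035, 0.005, 0, 0, 0, 0], [0, -0.035, 0.005, 0, 0, 0, 0]],
])

```text
clock: 0.93
position: [218.2, -482.2, 200.9]
ee_rot: [-0.478, 0.878, 0.001, -0.0]
contact_force: [1.0, 0.2, 0.3]
gripper_width: 85.6
grasp_force: 0.0
```

servo_tool([
  [[0, -0.035, 0.005, 0, 0, 0, 0], [0, -0.035, 0.005, 0, 0, 0, 0], [0, -0.035, 0.005, 0, 0, 0, 0], [0, -0.035, 0.005, 0, 0, 0, 0], [0, -0.035, 0.005, 0, 0, 0, 0], [0, -0.035, 0.005, 0, 0, 0, 0], [0, -0.035, 0.005, 0, 0, 0, 0], [0, -0.035, 0.005, 0, 0, 0, 0], [0, -0.035, 0.005, 0, 0, 0, 0], [0, -0.035, 0.005, 0, 0, 0, 0]],
])

```text
clock: 1.77
position: [366.0, -160.8, 201.7]
ee_rot: [-0.478, 0.878, 0.0, 0.0]
contact_force: [0.8, -0.0, 0.9]
gripper_width: 85.4
grasp_force: 0.0
```

servo_tool([
  [[0, -0.035, 0.005, 0, 0, 0, 0], [0, -0.035, 0.005, 0, 0, 0, 0], [0, -0.035, 0.005, 0, 0, 0, 0], [0, -0.035, 0.005, 0, 0, 0, 0], [0, -0.035, 0.005, 0, 0, 0, 0], [0, -0.035, 0.005, 0, 0, 0, 0], [0, -0.035, 0.005, 0, 0, 0, 0], [0, -0.035, 0.005, 0, 0, 0, 0], [0, -0.035, 0.005, 0, 0, 0, 0], [0, -0.035, 0.005, 0, 0, 0, 0]],
])

```text
clock: 2.6
position: [513.8, 160.3, 201.3]
ee_rot: [-0.479, 0.878, 0.0, -0.0]
contact_force: [0.9, -0.1, 0.3]
gripper_width: 85.3
grasp_force: 0.0
```

servo_tool([
  [[0, -0.035, 0.005, 0, 0, 0, 0], [0, -0.035, 0.003, 0, 0, 0, 0], [0, -0.035, 0, 0, 0, 0, 0], [0, -0.025, 0, 0, 0, 0, 0], [0, -0.012, 0, 0, 0, 0, 0], [0, 0, 0, 0, 0, 0, 0]],
])

```text
clock: 3.1
position: [584.7, 284.4, 199.7]
ee_rot: [-0.479, 0.878, -0.0, -0.001]
contact_force: [-0.4, 0.0, -1.2]
gripper_width: 85.4
grasp_force: 0.0
```

```bash
cat >> h.py <<'E'
def wray(d,u,v):
    K,T=d["K"],d["T"]; x=(u-K[0,2])/K[0,0]; y=(v-K[1,2])/K[1,1]; th=np.hypot(x,y); s=np.sin(th)/max(th,1e-9)
    return T[:3,3],T[:3,:3]@np.array([x*s,-y*s,-np.cos(th)])
def wonz(d,u,v,z):
    o,r=wray(d,u,v); return o+r*(z-o[2])/r[2]
def wproj(d,p):
    q=d["T"][:3,:3].T@(np.array(p,float)-d["T"][:3,3]); q=np.array([q[0],-q[1],-q[2]]); h=np.hypot(q[0],q[1]); th=np.arctan2(h,q[2]); K=d["K"]
    return np.array([K[0,0]*th*q[0]/h+K[0,2],K[1,1]*th*q[1]/h+K[1,2]])
def snap(n,f):
    from bench import cams
    d=cams.get_image(n); cv2.imwrite(f"pics/{f}.png",d["frame"]); np.savez(f+".npz",**d); return d
E
python3 - <<'E'
from h import *
w=snap("wrist","w1");print(w["K"].round(1).tolist(),w["T"].round(2).tolist())
bl,_,l=blobs(w["frame"],(40,80,40),(80,255,255),(0,0,640,480),100)
for c,st in bl: print(c.round(1),st,wonz(w,*c,85).round(1))
t=snap("top","t1")
delta([574.5,297,90])
E
```

```text
[[371.6, 0.0, 319.3], [0.0, 371.6, 243.2], [0.0, 0.0, 1.0]] [[-0.84, -0.52, -0.14, 549.51], [0.54, -0.81, -0.22, 229.35], [0.0, -0.26, 0.97, 371.6], [0.0, 0.0, 0.0, 1.0]]
[351.1  29. ] [317   0  71  51 881] [477.8 163.4  85. ]
[351.9  19.5] [ 326    0   53   42 1835] [472.8 156.9  85. ]
[340.  239.4] [ 304  205   73   71 3964] [575.  299.9  85. ]
clock 3.2 pos [583.5 282.2 200.6] closing az 147.2 j [ 40.  24.   4.  -0. -70. -73.] tilt [-0.002 -0.001 -1.   ]
then shift [ -7.8  15.5 110.6]
```

View pics/w1.png

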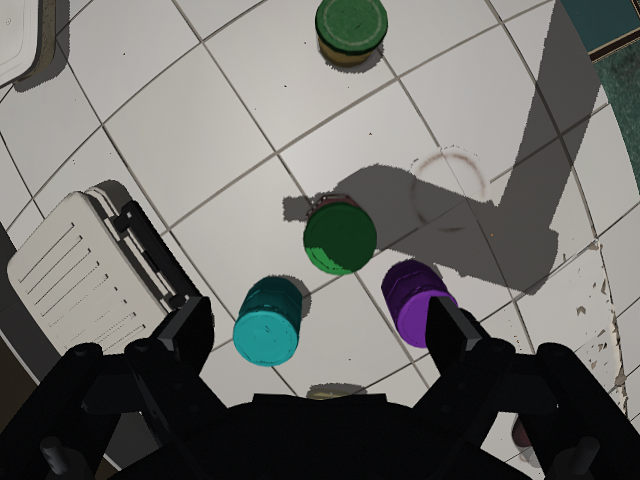

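The wrist view shows the bright-green lid at (340,240), casting to (575,300,85). That agrees with the top view. Turquoise (267,335) and purple (425,318) are well clear of it. Descending.

servo_tool([
  [[0, -0.005, 0.008, 0.01, 0, 0, 0], [0, -0.005, 0.008, 0.02, 0, 0, 0], [0, 0, 0, 0.025, 0, 0, 0], [0, 0, 0, 0.025, 0, 0, 0], [0, 0, 0, 0.025, 0, 0, 0], [0, 0, 0, 0.02, 0, 0, 0], [0, 0, 0, 0.015, 0, 0, 0], [0, 0, 0, 0.01, 0, 0, 0], [0, 0, 0, 0, 0, 0, 0], [0, 0, 0, 0, 0, 0, 0]],
])

```text
clock: 4.03
position: [575.7, 299.1, 51.8]
ee_rot: [-0.478, 0.878, -0.0, -0.0]
contact_force: [0.5, 0.6, -0.5]
gripper_width: 85.7
grasp_force: 0.0
```

servo_tool([
  [[255, 0, 0, 0, 0, 0, 0], [255, 0, 0, 0, 0, 0, 0], [255, 0, 0, 0, 0, 0, 0], [255, 0, 0, 0, 0, 0, 0], [255, 0, 0, 0, 0, 0, 0], [255, 0, 0, 0, 0, 0, 0], [255, 0, 0, 0, 0, 0, 0], [255, 0, 0, 0, 0, 0, 0], [255, 0, 0, 0, 0, 0, 0], [255, 0, 0, 0, 0, 0, 0]],
])

```text
clock: 4.87
position: [579.8, 305.3, 63.7]
ee_rot: [-0.481, 0.877, 0.001, 0.009]
contact_force: [-13.7, 4.8, 35.2]
gripper_width: 0.1
grasp_force: 16.0
```

Run:
```python
from h import *
from bench import arm
w=snap("wrist","w2")
bl,_,l=blobs(w["frame"],(40,80,30),(80,255,255),(0,0,640,480),300)
for c,st in bl: print(c.round(1),st,wonz(w,*c,85).round(1))
delta([575,299,50]); s=arm.read_state(); print(s["gripper_width"],s["grasp_force"],s["contact_force"])
```

```text
[272.8 278.1] [ 218  228  131  115 8932] [591.4 285.9  85. ]
clock 4.9167 pos [579.9 305.2  63.7] closing az 147.4 j [ 42.  31.  -6.   0. -52. -75.] tilt [ 0.014  0.011 -1.   ]
then shift [ 8.1  0.8 13.5]
-0.08607293394089362 16.04063406586647 [-12.68193849   4.86773918  34.58328489]
```

View pics/w2.png

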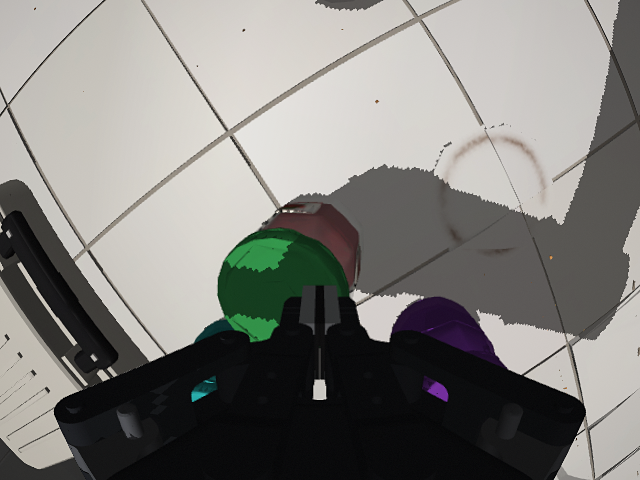

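The grasp missed. The fingers are shut beside the jar, and the lid at (284,285) looks tilted under the fingertips, with about 35 N of upward force. I'll look from the other two cameras before moving.

Run:
```python
from h import *
t=snap("top","t2");s=snap("scene","s2")
a=cv2.resize(s["frame"][140:250,220:340],(400,367),interpolation=cv2.INTER_CUBIC)
b=cv2.resize(t["frame"][180:280,160:280],(400,333),interpolation=cv2.INTER_CUBIC)
W=np.zeros((400,800,3),np.uint8);W[:367,:400]=a;W[:333,400:]=b;cv2.imwrite("pics/c2.png",W)
```

```text
(no output)
```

View pics/c2.png

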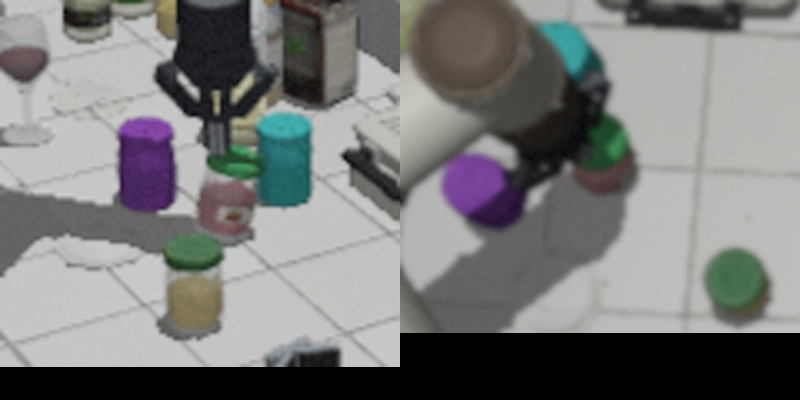

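The jar is leaning only slightly (scene crop (230,160), top crop (605,145)). That is well under its tipping angle of about 35°, so it should rock back once the fingers lift. I'll raise gently with the fingers shut, then open and re-measure.

servo_tool([
  [[255, 0, 0, -0.005, 0, 0, 0], [255, 0, 0, -0.005, 0, 0, 0], [255, 0, 0, -0.005, 0, 0, 0], [255, 0, 0, -0.005, 0, 0, 0], [255, 0, 0, -0.01, 0, 0, 0], [255, 0, 0, -0.01, 0, 0, 0], [255, 0, 0, -0.02, 0, 0, 0], [255, 0, 0, -0.03, 0, 0, 0], [255, 0, 0, -0.03, 0, 0, 0], [255, 0, 0, -0.03, 0, 0, 0]],
])

```text
clock: 5.85
position: [576.0, 299.0, 203.4]
ee_rot: [-0.478, 0.878, -0.0, -0.0]
contact_force: [-0.2, 0.6, 0.2]
gripper_width: 0.1
grasp_force: 0.0
```

servo_tool([
  [[255, 0, 0, 0, 0, 0, 0], [255, 0, 0, 0, 0, 0, 0], [255, 0, 0, 0, 0, 0, 0], [255, 0, 0, 0, 0, 0, 0]],
])

```text
clock: 6.18
position: [575.4, 298.9, 200.4]
ee_rot: [-0.478, 0.878, -0.0, -0.001]
contact_force: [-0.1, -0.4, 0.1]
gripper_width: -0.0
grasp_force: 0.0
```

Run:
```python
from h import *
from bench import arm
w2=load("w2"); print("tcp in w2",wproj(w2,[579.9,305.2,63.7]))
w=snap("wrist","w3");t=snap("top","t3");s=snap("scene","s3")
p=arm.read_state()["position"]; print("tcp px",wproj(w,p))
for n,d,f,bx in(("w",w,wonz,(0,0,640,480)),("t",t,onz,(190,200,290,290)),("s",s,onz,(260,175,310,205))):
  for c,st in blobs(d["frame"],(40,80,30),(80,255,255),bx,40)[0]: print(n,c.round(1),st,f(d,*c,85).round(1))
  for c,st in blobs(d["frame"],(160,60,30),(180,255,255),bx,40)[0]: print(n,"red",c.round(1),st,f(d,*c,35).round(1))
delta([575,299,50])
W=np.zeros((480,800,3),np.uint8); W[:,:500]=w["frame"][:,70:570]
W[:300,500:]=cv2.resize(s["frame"][150:250,230:330],(300,300));W[300:,500:]=cv2.resize(t["frame"][195:285,170:270],(300,180))
cv2.imwrite("pics/c3.png",W)
```

```text
tcp in w2 [319.28274564 281.61387636]
tcp px [319.20687443 282.01886407]
w [329.9  24.8] [295   0  72  44 793] [480.  166.2  85. ]
w [331.2  15. ] [ 305    0   53   35 1528] [474.5 159.6  85. ]
w [317.5 230.7] [ 282  194   73   74 4223] [576.8 298.8  85. ]
w red [325.5 193.2] [311 189  26   9  65] [558.  282.7  35. ]
t [216.8 227.2] [208 219  19  17 245] [579.1 296.1  85. ]
t [260.7 263.4] [254 256  15  17 150] [473.8 151.4  85. ]
s [285.3 189.7] [278 185  16  10 130] [573.1 290.9  85. ]
clock 6.3333 pos [575.5 299.  200.4] closing az 147.2 j [ 42.  24.   4.  -0. -70. -75.] tilt [-0.002 -0.002 -1.   ]
then shift [-1.000e-01  3.000e-01  1.504e+02]
```

View pics/c3.png

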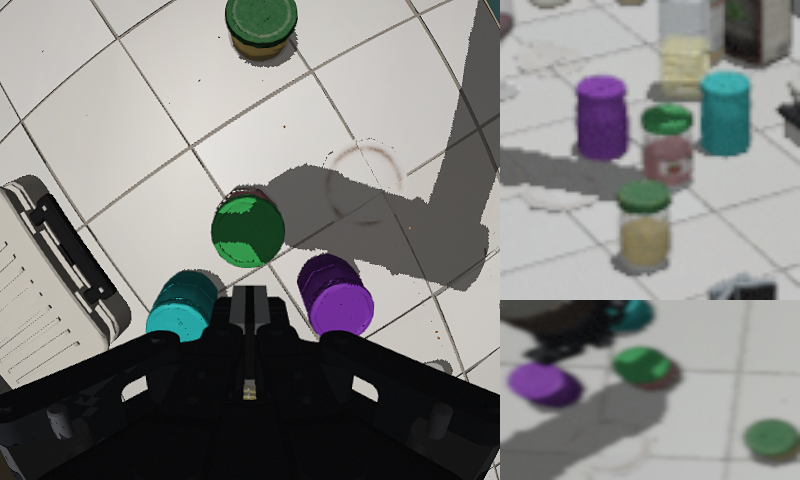

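The jar has righted itself at (577,299), with its lid at crop (247,231), so the alignment was right. The pads were too high: when part-open they sit further back, so they rode over the lid edge. I'll grip lower (TCP z about 27) and close in stages.

servo_tool([
  [[0, 0, 0, 0, 0, 0, 0], [0, 0, 0, 0, 0, 0, 0], [0, 0, 0, 0, 0, 0, 0], [0, 0, 0, 0, 0, 0, 0], [0, 0, 0, 0, 0, 0, 0], [0, 0, 0, 0, 0, 0, 0], [0, 0, 0, 0.01, 0, 0, 0], [0, 0, -0.001, 0.02, 0, 0, 0], [0, 0, 0, 0.02, 0, 0, 0], [0, 0, 0, 0.02, 0, 0, 0]],
])

```text
clock: 7.17
position: [576.6, 298.7, 130.4]
ee_rot: [-0.478, 0.878, 0.0, 0.0]
contact_force: [0.0, 0.2, 0.4]
gripper_width: 85.3
grasp_force: 0.0
```

servo_tool([
  [[0, 0, 0, 0.02, 0, 0, 0], [0, 0, 0, 0.02, 0, 0, 0], [0, 0, 0, 0.02, 0, 0, 0], [0, 0, 0, 0.015, 0, 0, 0], [0, 0, 0, 0.015, 0, 0, 0], [0, 0, 0, 0.008, 0, 0, 0], [0, 0, 0, 0.005, 0, 0, 0], [0, 0, 0, 0, 0, 0, 0], [0, 0, 0, 0, 0, 0, 0]],
])

```text
clock: 7.92
position: [577.1, 299.1, 29.0]
ee_rot: [-0.479, 0.878, -0.0, 0.0]
contact_force: [-0.3, -0.2, 0.3]
gripper_width: 85.6
grasp_force: 0.0
```

servo_tool([
  [[50, 0, 0, 0, 0, 0, 0], [50, 0, 0, 0, 0, 0, 0], [55, 0, 0, 0, 0, 0, 0], [60, 0, 0, 0, 0, 0, 0], [65, 0, 0, 0, 0, 0, 0], [70, 0, 0, 0, 0, 0, 0]],
])

```text
clock: 8.42
position: [576.9, 298.9, 28.9]
ee_rot: [-0.478, 0.878, 0.0, 0.0]
contact_force: [0.3, -0.4, -0.2]
gripper_width: 62.1
grasp_force: 0.0
```

servo_tool([
  [[75, 0, 0, 0, 0, 0, 0], [80, 0, 0, 0, 0, 0, 0], [85, 0, 0, 0, 0, 0, 0], [100, 0, 0, 0, 0, 0, 0], [130, 0, 0, 0, 0, 0, 0]],
])

```text
clock: 8.83
position: [577.0, 298.9, 29.4]
ee_rot: [-0.479, 0.878, -0.0, 0.0]
contact_force: [-0.1, -1.3, 5.7]
gripper_width: 58.2
grasp_force: 63.1
```

servo_tool([
  [[255, 0, 0, 0, 0, 0, 0], [255, 0, 0, -0.01, 0, 0, 0], [255, 0, 0, -0.02, 0, 0, 0], [255, 0, 0, -0.025, 0, 0, -5], [255, 0, 0, -0.025, 0, 0, -6], [255, 0, 0, -0.025, 0, 0, -6], [255, 0, 0, -0.025, 0, 0, -6], [255, 0, 0, -0.015, 0, 0, -6], [255, 0, 0, -0.005, 0, 0, -6], [255, 0, 0, 0, 0, 0, -6]],
])

```text
clock: 9.67
position: [576.9, 299.4, 180.1]
ee_rot: [0.757, -0.653, -0.0, -0.001]
contact_force: [-0.3, -0.3, -3.8]
gripper_width: 58.1
grasp_force: 65.0
```

Run:
```python
from h import *
from bench import arm
s=arm.read_state(); print(s["gripper_width"],s["grasp_force"],s["contact_force"])
delta([499,-39,178],188.5)
w=snap("wrist","w4")
p=np.array(s["position"])
for c,st in blobs(w["frame"],(40,80,30),(80,255,255),(200,150,440,400),300)[0]: print(c.round(1),st,(wonz(w,*c,p[2]+57)).round(1))
```

```text
58.09110278445257 64.969482421875 [-0.26770578 -0.32985319 -3.80602402]
clock 9.6667 pos [576.9 299.4 180.1] closing az -171.5 j [ 42.  25.   2.  -0. -67. -33.] tilt [ 0.001  0.002 -1.   ]
turn about z (first): -0.0
then shift [323.2 127.1   1.3]
[319.4 326.9] [  240   252   160   148 18691] [577.3 294.5 237.1]
```

servo_tool([
  [[255, 0.01, 0.004, 0, 0, 0, 0], [255, 0.02, 0.008, 0, 0, 0, 0], [255, 0.03, 0.012, 0, 0, 0, 0], [255, 0.03, 0.012, 0, 0, 0, 0], [255, 0.03, 0.012, 0, 0, 0, 0], [255, 0.03, 0.012, 0, 0, 0, 0], [255, 0.03, 0.012, 0, 0, 0, 0], [255, 0.02, 0.008, 0, 0, 0, 0], [255, 0, 0, 0, 0, 0, 0], [255, 0, 0, 0, 0, 0, 0]],
])

```text
clock: 10.55
position: [524.9, 87.9, 178.2]
ee_rot: [0.754, -0.657, -0.0, 0.001]
contact_force: [0.3, 0.3, -3.8]
gripper_width: 58.2
grasp_force: 65.0
```

Run:
```python
from h import *
w=snap("wrist","w5")
delta([499,-39,178])
for n,p in(("seat",[498.5,-41.5,10]),("knob",[518,-173,104])): print(n,wproj(w,p))
for c,st in blobs(w["frame"],(0,150,90),(8,255,255),(0,0,640,300),100)[0]: print(c.round(1),st,wonz(w,*c,104).round(1))
```

```text
clock 10.6 pos [525.5  88.9 178.3] closing az -172.0 j [ 27.  14. -14.  -0. -61. -19.] tilt [-0.001  0.    -1.   ]
then shift [123.   44.1   0.3]
seat [367.60916178  83.07772012]
knob [377.77641404 -97.79614226]
```

View pics/w5.png

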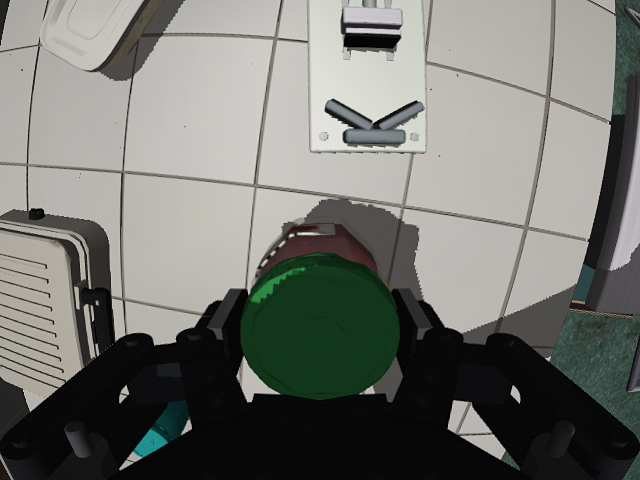

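The wrist view shows the jar held upright with its lid centre at about (320,326). The cradle-end plate corners are at (310,151) and (426,152), with the V vertex near (375,127) and the pad at (372,38).

Run:
```python
from h import *
w=load("w5"); f=w["frame"]
hsv=cv2.cvtColor(f,cv2.COLOR_BGR2HSV)
L=wonz(w,310,151.5,10);R=wonz(w,426,152.5,10);print("corners",L.round(1),R.round(1),np.linalg.norm(L-R))
L2=wonz(w,307.5,40,10);R2=wonz(w,428,40,10)
# edges: fit by world points on left/right sides
def edge(row,a,b):
    g=cv2.GaussianBlur(cv2.cvtColor(f,cv2.COLOR_BGR2GRAY),(3,3),0)[row].astype(float);return a+np.argmax(np.abs(np.diff(g[a:b])))+.5
for r in(20,60,100,140):
    a,b=edge(r,300,320),edge(r,415,437); A,B=wonz(w,a,r,10),wonz(w,b,r,10); print(r,a,b,A[:2].round(1),B[:2].round(1),((A+B)/2)[:2].round(1),np.linalg.norm(A-B).round(1))
yaw=8.5
for nm,(u,v),z in(("cheekL",(329,102),60),("cheekR",(421,105),60),("padL",(343,24),48),("padR",(402,25),48),("padbotL",(345,47),12)): print(nm,wonz(w,u,v,z).round(1))
p=[525.5,88.9,178.3]
print("tcp+56 px",wproj(w,[p[0],p[1],p[2]+56])); 
m=blobs(f,(40,80,20),(85,255,255),(200,200,440,410),1000)
c=max(m[0],key=lambda x:x[1][4]); print(c, wonz(w,c[1][0]+c[1][2]/2,c[1][1]+c[1][3]/2,p[2]+56))
```

```text
corners [541.3  29.1  10. ] [434.8  12.8  10. ] 107.76246513872559
20 306.5 430.5 [561.8 -94.3] [ 447.4 -116.9] [ 504.6 -105.6] 116.6
60 309.5 424.5 [553.5 -55.2] [448.8 -74.5] [501.1 -64.9] 106.5
100 309.5 416.5 [548.2 -17.8] [451.4 -34.3] [499.8 -26.1] 98.3
140 310.5 417.5 [542.3  18.6] [444.8   2.7] [493.5  10.6] 98.7
cheekL [531.1 -12.3  60. ]
cheekR [459.3 -22.7  60. ]
padL [528.9 -81.8  48. ]
padR [480.8 -90.5  48. ]
padbotL [523.5 -71.9  12. ]
tcp+56 px [317.01054671 339.92584891]
(array([319.47820054, 327.04397246]), array([  240,   253,   160,   147, 18739], dtype=int32)) [525.20706312  83.35670344 234.3       ]
```

servo_tool([
  [[255, 0.01, 0.004, 0, 0, 0, 0], [255, 0.02, 0.008, 0, 0, 0, 0], [255, 0.03, 0.01, 0, 0, 0, 0], [255, 0.03, 0.01, 0, 0, 0, 0], [255, 0.02, 0.008, 0.01, 0, 0, 0], [255, 0.01, 0.005, 0.02, 0, 0, 0], [255, 0.004, 0, 0.02, 0, 0, 0], [255, 0, 0, 0.02, 0, 0, 0], [255, 0, 0, 0.008, 0, 0, 0], [255, 0, 0, 0, 0, 0, 0]],
])

```text
clock: 11.43
position: [497.5, -39.7, 98.5]
ee_rot: [0.756, -0.655, -0.002, 0.002]
contact_force: [-0.2, -0.6, -2.3]
gripper_width: 58.2
grasp_force: 65.2
```

Run:
```python
from h import *
delta([498,-40,100],188.6)
w=snap("wrist","w6");t=snap("top","t6");s=snap("scene","s6")
for c,st in blobs(t["frame"],(40,80,30),(80,255,255),(290,230,350,290),20)[0]: print(c,st,onz(t,*c,156))
W=np.zeros((480,800,3),np.uint8); W[:,:460]=w["frame"][:,90:550]
W[:300,460:]=cv2.resize(s["frame"][190:310,260:396],(340,300),interpolation=cv2.INTER_CUBIC);W[300:,460:]=cv2.resize(t["frame"][230:290,290:403],(340,180),interpolation=cv2.INTER_CUBIC)
cv2.imwrite("pics/c6.png",W)
```

```text
clock 11.4333 pos [497.5 -39.7  98.5] closing az -171.8 j [ 14.  16. -25.  -0. -49.  -6.] tilt [-0.005 -0.001 -1.   ]
turn about z (first): -0.4
then shift [ 0.4 -0.4 -1.5]
[317.66666667 259.44444444] [315 256   7   7  27] [483.78536862 -21.71617202 156.        ]
```

View pics/c6.png

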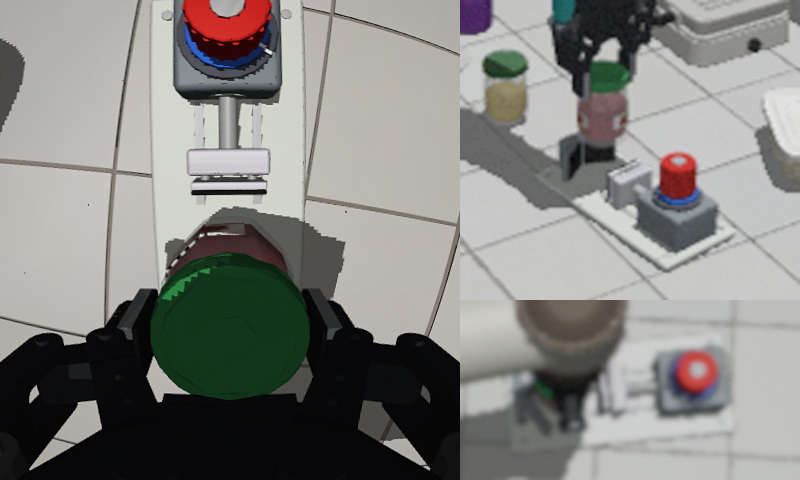

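The jar is over the cradle. In the wrist crop the pad face is at about (229,188), the knob at (227,20), and the white marks near (266,50).

Run:
```python
from h import *
w=load("w6"); y=np.array([-.1495,.989]);x=np.array([.989,.1495]);o=np.array([506.2,-98.5])
for nm,(u,v),z in(("pad front top",(319,180),48),("pad front mid",(319,187),48),("pad bottom dark",(319,194),12),("backplate top",(319,152),60),("knob top",(319,0),104),("house L",(264,95),55),("house R",(371,95),55),("house front bot",(318,97),55)):
    P=wonz(w,u,v,z); d=P[:2]-o; print(nm,P.round(1),"vice",(d@x).round(1),(d@y).round(1))
p=np.array([497.5,-39.7,98.5]); d=p[:2]-o;print("tcp vice",d@x,d@y)
R=Ro.from_quat([0.756,-0.655,-0.002,0.002])
for dx in(0,4,8): print("lid centre px with offset",dx,wproj(w,p+R.apply([dx,0,-56])), "front", wproj(w,p+R.apply([dx+30,0,-56])),"L",wproj(w,p+R.apply([dx,30,-56])))
print("jar front bottom", [wproj(w,p+R.apply([dx+29,0,29])) for dx in(0,4,8)])
g=w["frame"]; m=cv2.inRange(cv2.cvtColor(g,cv2.COLOR_BGR2HSV),(40,80,20),(85,255,255)); ys=np.where(m[240:420,319]>0)[0]+240; print("lid rows",ys.min(),ys.max()); 
for r in range(300,385,10): q=np.where(m[r,200:440]>0)[0]+200; print(r,q.min(),q.max(),end="; ")
```

```text
pad front top [503.7 -84.4  48. ] vice -0.4 14.3
pad front mid [503.1 -80.2  48. ] vice -0.3 18.5
pad bottom dark [501.7 -71.4  12. ] vice -0.4 27.5
backplate top [ 506.2 -101.2   60. ] vice -0.4 -2.7
knob top [ 516.7 -172.8  104. ] vice -0.7 -75.0
house L [ 542.2 -130.1   55. ] vice 30.8 -36.7
house R [ 481.4 -138.9   55. ] vice -30.5 -36.2
house front bot [ 511.3 -132.8   55. ] vice -0.1 -34.7
tcp vice 0.18630000000001168 59.453849999999996
lid centre px with offset 0 [318.78267799 337.34545046] front [318.75704915 256.59399663] L [402.0997276  335.83379198]
lid centre px with offset 4 [318.77864807 327.4757395 ] front [318.75468635 244.7507785 ] L [403.09913638 326.08847829]
lid centre px with offset 8 [318.77476424 317.31985603] front [318.7526467  232.69895006] L [404.08242466 316.07084434]
jar front bottom [array([319.03666544, 212.92259705]), array([319.03710714, 205.73284555]), array([319.03761326, 198.49783991])]
lid rows 253 399
300 246 394; 310 243 396; 320 241 398; 330 240 399; 340 240 399; 350 242 397; 360 247 392; 370 253 386; 380 262 378;
```

servo_tool([
  [[255, 0.001, 0, 0.01, 0, 0, 0], [255, 0, 0, 0.015, 0, 0, 0], [255, 0, 0, 0.01, 0, 0, 0], [255, 0, 0, 0.008, 0, 0, 0], [255, 0, 0, 0.005, 0, 0, 0], [255, 0, 0, 0, 0, 0, 0]],
])

```text
clock: 12.08
position: [507.0, -46.6, 64.7]
ee_rot: [0.758, -0.652, 0.009, -0.001]
contact_force: [-7.3, -25.4, 53.1]
gripper_width: 58.3
grasp_force: 79.5
```

Run:
```python
from h import *
from bench import arm
s=arm.read_state();print(s["contact_force"].round(1) if hasattr(s["contact_force"],"round") else s["contact_force"],s["wrist_torque"]); delta([498,-40,49])
```

```text
[ -7.3 -25.4  53.1] [-7.11575452  2.25958338  0.0407112 ]
clock 12.0833 pos [507.  -46.6  64.7] closing az -171.3 j [ 14.  19. -27.   1. -43.  -6.] tilt [ 0.016 -0.01  -1.   ]
then shift [-8.   8.2 15.5]
```

Contact: the jar was pushed towards −y, so the cheek is in the way. Lifting to relieve it and look.

servo_tool([
  [[255, 0, 0, -0.01, 0, 0, 0], [255, 0, 0, -0.01, 0, 0, 0], [255, 0, 0, -0.015, 0, 0, 0], [255, 0, 0, -0.015, 0, 0, 0], [255, 0, 0, -0.015, 0, 0, 0], [255, 0, 0, 0, 0, 0, 0], [255, 0, 0, 0, 0, 0, 0]],
])

```text
clock: 12.67
position: [500.0, -40.2, 118.4]
ee_rot: [0.756, -0.655, 0.001, -0.001]
contact_force: [0.5, 0.6, -4.2]
gripper_width: 58.2
grasp_force: 74.2
```

Run:
```python
from h import *
from bench import arm
s=arm.read_state(); print(s["contact_force"],s["gripper_width"])
delta([498,-40,100],188.6)
w=snap("wrist","w7");t=snap("top","t7");s=snap("scene","s7")
g=w["frame"]; m=cv2.inRange(cv2.cvtColor(g,cv2.COLOR_BGR2HSV),(40,80,20),(85,255,255)); ys=np.where(m[200:420,319]>0)[0]+200; print("lid rows",ys.min(),ys.max()); 
W=np.zeros((600,800,3),np.uint8); W[:480,:400]=w["frame"][:,120:520]
W[:380,400:]=cv2.resize(s["frame"][210:286,275:355],(400,380),interpolation=cv2.INTER_CUBIC);W[380:592,400:]=cv2.resize(t["frame"][230:290,290:403],(400,212),interpolation=cv2.INTER_CUBIC)
cv2.imwrite("pics/c7.png",W)
```

```text
[ 0.52888118  0.60812614 -4.20802287] 58.213107954556776
clock 12.6667 pos [500.  -40.2 118.4] closing az -171.8 j [ 14.  15. -24.  -0. -52.  -6.] tilt [ 0.003  0.001 -1.   ]
turn about z (first): -0.4
then shift [-0.5  2.  18.4]
lid rows 246 399
```

View pics/c7.png

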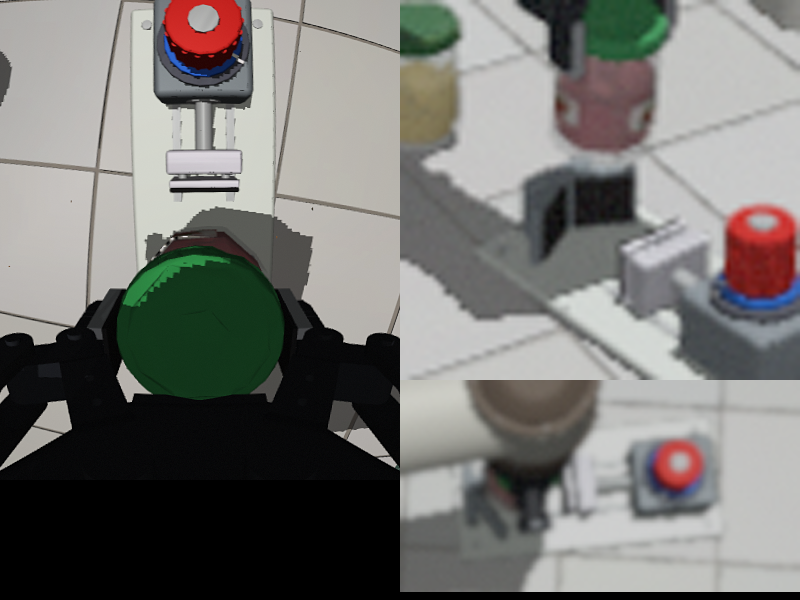

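The crop shows the lid slightly nearer the camera, so the jar slid about 6 mm up in the grip, and it is still upright. The cheek tips at (330,102) and (420,105) in the earlier w5 picture, re-cast at their true 50 mm height, put the seat about 3 mm further towards −y. That agrees with the top view. I have used all my picture views, so I go on with numbers.

Run:
```python
from h import *
y=np.array([-.1495,.989]);x=np.array([.989,.1495])
def lidfit(n):
    w=load(n); m=cv2.inRange(cv2.cvtColor(w["frame"],cv2.COLOR_BGR2HSV),(40,80,20),(85,255,255)); m[:200]=0;m[:,:200]=0;m[:,440:]=0
    c=max(cv2.findContours(m,0,1)[0],key=cv2.contourArea)[:,0]; c=cv2.convexHull(c)[:,0]; c=c[c[:,1]<385]; return cv2.fitEllipse(c.reshape(-1,1,2))
for n in("w4","w5","w6","w7"): print(n,lidfit(n))
w=load("w5")
for z in(50,60):
  e=[wonz(w,u,v,z)[:2] for u,v in((329,102),(421,105))]; m=(e[0]+e[1])/2; print(z,"cheek tips mid",m.round(1),"-> seat est (tip y~75)",(m-15*y).round(1))
s=load("s7")
for n,p in(("jar axis",[500,-41.2,140]),("vertex",list(np.array([498.5,-41.5])+34.6*y)+[50]),("knob",[517.5,-174,90])): print(n,np.round(proj(s,p),1))
hs=cv2.cvtColor(s["frame"],cv2.COLOR_BGR2HSV)
b=cv2.inRange(hs,(0,150,90),(10,255,255));b[:240]=0;b[290:]=0;b[:,:330]=0;b[:,365:]=0
xs=np.where(b.any(0))[0];print("knob cols",xs.min(),xs.max())
r=cv2.inRange(hs,(165,40,60),(180,160,255));r[:210]=0;r[245:]=0;r[:,:295]=0;r[:,335:]=0
for row in range(222,240,2):
    q=np.where(r[row])[0]; print(row,(q.min(),q.max()) if len(q) else None,end=" ")
```

```text
w4 ((319.4209289550781, 327.9222717285156), (151.20184326171875, 161.08773803710938), 88.09313201904297)
w5 ((319.478271484375, 328.16705322265625), (151.68858337402344, 160.94253540039062), 89.28309631347656)
w6 ((319.536376953125, 328.41436767578125), (152.10205078125, 160.66677856445312), 89.76373291015625)
w7 ((320.08282470703125, 327.24951171875), (163.43943786621094, 168.1342010498047), 93.76702880859375)
50 cheek tips mid [493.9 -18.9] -> seat est (tip y~75) [496.1 -33.7]
60 cheek tips mid [495.2 -17.5] -> seat est (tip y~75) [497.4 -32.3]
jar axis [317.7 224.2]
vertex [309.6 245.6]
knob [347.5 259. ]
knob cols 340 353
222 (np.int64(312), np.int64(313)) 224 (np.int64(312), np.int64(324)) 226 (np.int64(308), np.int64(324)) 228 (np.int64(309), np.int64(324)) 230 (np.int64(310), np.int64(322)) 232 (np.int64(311), np.int64(320)) 234 (np.int64(311), np.int64(319)) 236 (np.int64(307), np.int64(319)) 238 (np.int64(309), np.int64(322))
```

The lid ellipse changed shape (aspect 0.945 to 0.972), so the jar tilted about 5° in the grip, as contact on the cheek (+y) side would cause. I'll set it down on clear worktop to straighten it and regrip, then retry about 4 mm further towards −y.

servo_tool([
  [[255, -0.01, -0.005, 0, 0, 0, 0], [255, -0.02, -0.011, 0, 0, 0, 0], [255, -0.03, -0.016, 0, 0, 0, 0], [255, -0.03, -0.016, 0, 0, 0, 0], [255, -0.02, -0.01, 0.01, 0, 0, 0], [255, -0.008, -0.004, 0.02, 0, 0, 0], [255, 0, 0, 0.02, 0, 0, 0], [255, 0, 0, 0.02, 0, 0, 0], [255, 0, 0, 0.01, 0, 0, 0], [255, 0, 0, 0.005, 0, 0, 0]],
])

```text
clock: 13.65
position: [542.5, 84.9, 30.2]
ee_rot: [0.756, -0.655, -0.001, 0.002]
contact_force: [-0.1, -0.4, -2.9]
gripper_width: 57.9
grasp_force: 74.1
```

servo_tool([
  [[255, 0, 0, 0.003, 0, 0, 0], [255, 0, 0, 0.003, 0, 0, 0], [255, 0, 0, 0, 0, 0, 0]],
])

```text
clock: 13.9
position: [544.6, 85.2, 27.2]
ee_rot: [0.756, -0.655, 0.0, -0.001]
contact_force: [0.3, 0.4, -4.1]
gripper_width: 58.3
grasp_force: 74.2
```

servo_tool([
  [[255, 0, 0, 0.002, 0, 0, 0], [255, 0, 0, 0.002, 0, 0, 0], [255, 0, 0, 0.002, 0, 0, 0], [255, 0, 0, 0, 0, 0, 0]],
])

```text
clock: 14.23
position: [545.0, 85.8, 26.2]
ee_rot: [0.756, -0.654, 0.001, -0.001]
contact_force: [-9.9, 2.4, 24.0]
gripper_width: 58.1
grasp_force: 77.3
```

servo_tool([
  [[255, 0, 0, -0.003, 0, 0, 0], [60, 0, 0, -0.003, 0, 0, 0], [30, 0, 0, 0, 0, 0, 0], [0, 0, 0, 0, 0, 0, 0], [0, 0, 0, 0, 0, 0, 0], [0, 0, 0, 0, 0, 0, 0], [0, 0, 0, 0, 0, 0, 0]],
])

```text
clock: 14.82
position: [543.9, 84.9, 26.4]
ee_rot: [0.756, -0.655, -0.0, 0.0]
contact_force: [0.4, -0.5, -0.6]
gripper_width: 85.0
grasp_force: 0.0
```

```bash
cat >> h.py <<'E'
def lidfit(w):
    m=cv2.inRange(cv2.cvtColor(w["frame"],cv2.COLOR_BGR2HSV),(40,80,20),(85,255,255)); m[:200]=0;m[:,:200]=0;m[:,440:]=0
    c=max(cv2.findContours(m,0,1)[0],key=cv2.contourArea)[:,0]; c=cv2.convexHull(c)[:,0]; c=c[c[:,1]<385]; return cv2.fitEllipse(c.reshape(-1,1,2))
E
python3 - <<'E'
from h import *
w=snap("wrist","w8"); e=lidfit(w); print(e, wonz(w,*e[0],85).round(1)); delta([545,85,29])
E
```

```text
((325.1739807128906, 347.10430908203125), (151.3203582763672, 160.4011688232422), 89.26982879638672) [541.3  87.   85. ]
clock 14.8667 pos [543.8  84.9  26.4] closing az -171.8 j [ 26.  26. -22.   0. -42. -18.] tilt [-0. -0. -1.]
then shift [ 0.1 -1.2 -2.6]
```

servo_tool([
  [[0, -0.0025, 0.002, -0.003, 0, 0, 0], [50, 0, 0, 0, 0, 0, 0], [55, 0, 0, 0, 0, 0, 0], [60, 0, 0, 0, 0, 0, 0], [65, 0, 0, 0, 0, 0, 0], [70, 0, 0, 0, 0, 0, 0], [75, 0, 0, 0, 0, 0, 0], [80, 0, 0, 0, 0, 0, 0], [90, 0, 0, 0, 0, 0, 0], [130, 0, 0, 0, 0, 0, 0]],
])

```text
clock: 15.7
position: [541.6, 87.1, 30.2]
ee_rot: [0.756, -0.655, 0.0, -0.0]
contact_force: [-1.7, 0.2, 5.4]
gripper_width: 58.2
grasp_force: 63.1
```

servo_tool([
  [[255, 0, 0, 0, 0, 0, 0], [255, 0, 0, 0, 0, 0, 0], [255, 0, 0, -0.01, 0, 0, 0], [255, 0, 0, -0.02, 0, 0, 0], [255, 0, 0, -0.02, 0, 0, 0], [255, 0, 0, -0.015, 0, 0, 0], [255, 0, 0, -0.01, 0, 0, 0], [255, 0, 0, 0, 0, 0, 0]],
])

```text
clock: 16.37
position: [542.7, 87.6, 106.7]
ee_rot: [0.756, -0.655, 0.001, -0.002]
contact_force: [0.1, 0.2, -2.6]
gripper_width: 58.0
grasp_force: 65.1
```

Run:
```python
from h import *
from bench import arm
w=snap("wrist","w9"); e=lidfit(w); s=arm.read_state(); print(s["gripper_width"],s["grasp_force"]); p=np.array(s["position"]); L=wonz(w,*e[0],p[2]+56); print(e, L.round(1)); 
print("jar in tool", Ro.from_quat(s["ee_rot"]).inv().apply(L-p))
delta([498.4-(L-p)[0],-45-(L-p)[1],105],188.6)
```

```text
58.197233437546174 65.09373664855957
((323.3890380859375, 342.92022705078125), (155.47610473632812, 170.24708557128906), 134.26806640625) [540.3  90.4 161.1]
jar in tool [ -3.21379172   0.80834636 -55.99842451]
clock 16.4167 pos [541.7  87.4 105.1] closing az -171.8 j [ 26.  20. -18.  -0. -52. -18.] tilt [ 0.001  0.001 -1.   ]
turn about z (first): -0.4
then shift [127.6  61.7  -0. ]
```

Run:
```python
from h import *
for n in("w6","w8","w9"):
    w=load(n); m=cv2.inRange(cv2.cvtColor(w["frame"],cv2.COLOR_BGR2HSV),(40,80,20),(85,255,255)); m[:200]=0;m[:,:200]=0;m[:,440:]=0
    k,l,st,c=cv2.connectedComponentsWithStats(m); print(n,st[1:][st[1:,4]>50].tolist())
    for r in range(250,400,15): q=np.where(m[r])[0]; print(r,(q.min(),q.max(),(q.min()+q.max())/2) if len(q) else None,end="; ")
    print()
```

```text
w6 [[240, 253, 160, 147, 18728]]
250 None; 265 (np.int64(275), np.int64(364), np.float64(319.5)); 280 (np.int64(257), np.int64(381), np.float64(319.0)); 295 (np.int64(249), np.int64(391), np.float64(320.0)); 310 (np.int64(243), np.int64(396), np.float64(319.5)); 325 (np.int64(240), np.int64(399), np.float64(319.5)); 340 (np.int64(240), np.int64(399), np.float64(319.5)); 355 (np.int64(245), np.int64(395), np.float64(320.0)); 370 (np.int64(253), np.int64(386), np.float64(319.5)); 385 (np.int64(267), np.int64(371), np.float64(319.0)); 
w8 [[246, 272, 160, 128, 16654]]
250 None; 265 None; 280 (np.int64(288), np.int64(362), np.float64(325.0)); 295 (np.int64(267), np.int64(383), np.float64(325.0)); 310 (np.int64(255), np.int64(395), np.float64(325.0)); 325 (np.int64(249), np.int64(401), np.float64(325.0)); 340 (np.int64(247), np.int64(404), np.float64(325.5)); 355 (np.int64(246), np.int64(404), np.float64(325.0)); 370 (np.int64(249), np.int64(401), np.float64(325.0)); 385 (np.int64(256), np.int64(393), np.float64(324.5)); 
w9 [[241, 262, 162, 138, 18045]]
250 None; 265 (np.int64(300), np.int64(336), np.float64(318.0)); 280 (np.int64(268), np.int64(372), np.float64(320.0)); 295 (np.int64(254), np.int64(386), np.float64(320.0)); 310 (np.int64(246), np.int64(393), np.float64(319.5)); 325 (np.int64(242), np.int64(397), np.float64(319.5)); 340 (np.int64(242), np.int64(398), np.float64(320.0)); 355 (np.int64(243), np.int64(396), np.float64(319.5)); 370 (np.int64(250), np.int64(400), np.float64(325.0)); 385 (np.int64(263), np.int64(398), np.float64(330.5));
```

servo_tool([
  [[255, 0.01, 0.005, 0, 0, 0, 0], [255, 0.02, 0.01, 0, 0, 0, 0], [255, 0.03, 0.015, 0, 0, 0, 0], [255, 0.03, 0.015, 0, 0, 0, 0], [255, 0.02, 0.01, 0, 0, 0, 0], [255, 0.01, 0.005, 0.005, 0, 0, 0], [255, 0.005, 0.0015, 0.01, 0, 0, 0], [255, 0, 0, 0.007, 0, 0, 0], [255, 0, 0, 0, 0, 0, 0], [255, 0, 0, 0, 0, 0, 0]],
])

```text
clock: 17.25
position: [498.0, -45.1, 81.7]
ee_rot: [0.756, -0.655, -0.001, 0.001]
contact_force: [0.9, 0.5, -2.9]
gripper_width: 58.3
grasp_force: 65.1
```

servo_tool([
  [[255, 0, 0, 0.003, 0, 0, 0], [255, 0, 0, 0.003, 0, 0, 0], [255, 0, 0, 0.003, 0, 0, 0], [255, 0, 0, 0, 0, 0, 0]],
])

```text
clock: 17.58
position: [498.0, -45.0, 73.1]
ee_rot: [0.756, -0.655, -0.0, 0.0]
contact_force: [-0.6, -0.2, -4.3]
gripper_width: 57.9
grasp_force: 65.1
```

servo_tool([
  [[255, 0, 0, 0.005, 0, 0, 0], [255, 0, 0, 0.005, 0, 0, 0], [255, 0, 0, 0.005, 0, 0, 0], [255, 0, 0, 0, 0, 0, 0]],
])

```text
clock: 17.92
position: [497.6, -45.4, 57.4]
ee_rot: [0.756, -0.655, -0.001, 0.001]
contact_force: [-0.5, 0.1, -4.1]
gripper_width: 58.1
grasp_force: 65.1
```

servo_tool([
  [[255, 0, 0, 0.005, 0, 0, 0], [255, 0, 0, 0.005, 0, 0, 0], [255, 0, 0, 0.004, 0, 0, 0], [255, 0, 0, 0.001, 0, 0, 0], [255, 0, 0, 0.001, 0, 0, 0], [255, 0, 0, 0, 0, 0, 0]],
])

```text
clock: 18.42
position: [498.4, -45.3, 42.5]
ee_rot: [0.756, -0.655, -0.0, 0.0]
contact_force: [0.4, 0.3, -3.5]
gripper_width: 57.9
grasp_force: 65.1
```

servo_tool([
  [[255, 0, 0, 0.001, 0, 0, 0], [255, 0, 0, 0.001, 0, 0, 0], [255, 0, 0, 0.001, 0, 0, 0], [255, 0, 0, 0, 0, 0, 0]],
])

```text
clock: 18.75
position: [498.6, -45.3, 40.2]
ee_rot: [0.756, -0.655, 0.0, -0.0]
contact_force: [-1.2, 0.3, 1.2]
gripper_width: 58.4
grasp_force: 65.7
```

servo_tool([
  [[70, 0, 0, 0, 0, 0, 0], [60, 0, 0, 0, 0, 0, 0], [40, 0, 0, 0, 0, 0, 0], [20, 0, 0, 0, 0, 0, 0], [0, 0, 0, 0, 0, 0, 0], [0, 0, 0, 0, 0, 0, 0], [0, 0, 0, -0.005, 0, 0, 0], [0, 0, 0, -0.015, 0, 0, 0], [0, 0, 0, -0.025, 0, 0, 0], [0, 0, 0, -0.03, 0, 0, 0]],
])

```text
clock: 19.58
position: [497.1, -45.5, 114.5]
ee_rot: [0.756, -0.655, -0.001, 0.002]
contact_force: [0.8, 0.9, -0.2]
gripper_width: 85.5
grasp_force: 0.0
```

servo_tool([
  [[0, 0, 0, -0.03, 0, 0, 0], [0, 0, 0, -0.03, 0, 0, 0], [0, 0, 0, -0.025, 0, 0, 0], [0, 0, 0, -0.01, 0, 0, 0], [0, 0, 0, 0, 0, 0, 0], [0, 0, 0, 0, 0, 0, 0]],
])

```text
clock: 20.08
position: [497.9, -45.1, 209.2]
ee_rot: [0.756, -0.655, -0.0, -0.0]
contact_force: [-0.5, 0.0, -1.0]
gripper_width: 85.8
grasp_force: 0.0
```

Run:
```python
from h import *
from bench import arm
w=snap("wrist","w10"); s=arm.read_state(); print(s["contact_force"])
e=lidfit(w); print(e,wonz(w,*e[0],95).round(1))
for c,st in blobs(w["frame"],(0,150,90),(8,255,255),(0,0,640,250),100)[0]+blobs(w["frame"],(172,150,90),(180,255,255),(0,0,640,250),100)[0]: print("knob",c.round(1),st,wonz(w,*c,100).round(1))
delta([517,-174,200])
```

```text
[ 0.0416099  -0.64129603 -0.41530316]
((318.7735595703125, 233.8840789794922), (73.4244384765625, 73.79531860351562), 92.07864379882812) [497.6 -41.7  95. ]
knob [317.9  65. ] [ 290   39   56   53 1759] [ 516.9 -171.4  100. ]
clock 20.1333 pos [497.3 -45.2 208.2] closing az -171.9 j [ 13.  10. -16.  -0. -65.  -5.] tilt [-0.003  0.    -1.   ]
then shift [130.3  -1.3   8.1]
```

The jar stands free about 3–4 mm short of the seat (the knob-to-jar distance is 131 mm; 135 is home). Moving over the knob at about (517,−174.5).

servo_tool([
  [[0, 0.01, 0, 0, 0, 0, 0], [0, 0.025, 0, 0, 0, 0, 0], [0, 0.03, 0, 0, 0, 0, 0], [0, 0.03, -0.001, 0, 0, 0, 0], [0, 0.025, 0, 0, 0, 0, 0], [0, 0.01, 0, 0, 0, 0, 0], [0, 0, 0, 0, 0, 0, 0], [0, 0, 0, 0, 0, 0, 0]],
])

```text
clock: 20.8
position: [517.2, -174.3, 208.2]
ee_rot: [0.755, -0.656, -0.001, 0.001]
contact_force: [-0.4, 0.3, -0.1]
gripper_width: 85.3
grasp_force: 0.0
```

```bash
cat >> h.py <<'E'
def knob(w,dbg=True):
    f=w["frame"]; hsv=cv2.cvtColor(f,cv2.COLOR_BGR2HSV)
    red=cv2.inRange(hsv,(0,130,60),(9,255,255))|cv2.inRange(hsv,(172,130,60),(180,255,255)); red[330:]=0; red[:100]=0; red[:,:200]=0; red[:,440:]=0
    c=max(cv2.findContours(red,0,1)[0],key=cv2.contourArea); e=cv2.minEnclosingCircle(c); print("knob circle",np.round(e[0],1),round(e[1],1))
    blue=cv2.inRange(hsv,(100,90,40),(130,255,255)); blue[:100]=0; blue[330:]=0
    return c,e,red,blue
E
python3 - <<'E'
from h import *
from bench import arm
w=snap("wrist","w11"); s=arm.read_state()
c,e,red,blue=knob(w); M=cv2.moments(c); cc=(M["m10"]/M["m00"],M["m01"]/M["m00"]); print(cc,wonz(w,*cc,100).round(1)); 
delta([517,-174.5,200])
b=np.argwhere(blue); print("blue bbox",b.min(0),b.max(0),len(b))
hsv=cv2.cvtColor(w["frame"],cv2.COLOR_BGR2HSV); wh=cv2.inRange(hsv,(0,0,185),(180,60,255))
o=np.array([517,-174.5])
n,l,st,ce=cv2.connectedComponentsWithStats(wh)
for i in range(1,n):
    if 2<=st[i,4]<400:
        P=wonz(w,*ce[i],62)[:2]-(o+[0,3.5]); r=np.hypot(*P)
        if r<40: print(ce[i].round(1),st[i].tolist(),"r",r.round(1),"az vice",(np.degrees(np.arctan2(P[1],P[0]))-8.6).round(1))
E
```

```text
knob circle [318.  234.3] 26.8
(317.7896357106208, 234.6995895330939) [ 517.5 -171.6  100. ]
clock 20.85 pos [ 517.3 -173.7  208.6] closing az -171.8 j [ -2.  14. -10.  -0. -66.  10.] tilt [-0.002  0.    -1.   ]
then shift [0.8 0.4 8.6]
blue bbox [198 291] [232 345] 391
```

servo_tool([
  [[0, 0.0005, 0, 0.01, 0, 0, 0], [0, 0, 0, 0.02, 0, 0, 0], [0, 0, 0, 0.025, 0, 0, 0], [0, 0, 0, 0.025, 0, 0, 0], [0, 0, 0, 0.025, 0, 0, 0], [0, 0, 0, 0.02, 0, 0, 0], [0, 0, 0, 0.01, 0, 0, 0], [0, 0, 0, 0.003, 0, 0, 0], [0, 0, 0, 0, 0, 0, 0], [0, 0, 0, 0, 0, 0, 0]],
])

```text
clock: 21.68
position: [518.9, -174.1, 72.7]
ee_rot: [0.756, -0.655, 0.001, -0.0]
contact_force: [-0.9, -0.2, -0.3]
gripper_width: 85.0
grasp_force: 0.0
```

Run:
```python
from h import *
w=load("w7"); hsv=cv2.cvtColor(w["frame"],cv2.COLOR_BGR2HSV)
print(hsv[50:70,350:374,2]); 
for z in(60,65): print(wproj(w,[517,-171,z]))
delta([517,-174.5,70])
```

```text
[[ 39  40  38  32  61  71  79  83  82  81  63  32  43  75  84  83  83  74
   52  69  90  70 115 197]
 [ 40  39  36  53  80  84  83  81  82  77  57  30  51  81  83  84  83  71
   52  80  90  70 114 204]
 [ 39  38  38  73  83  80  81  82  81  68  41  31  63  85  84  85  84  66
   50  84  91  68 109 204]
 [ 38  37  63  91  88  81  81  82  77  54  29  30  63  86  84  84  83  62
   42  91  90  68 110 206]
 [ 38  38  87 108 101  93  86  81  63  37  29  29  65  86  85  85  81  50
   66 101  90  66 101 209]
 [ 38  50  92 108 105 106  99  91  61  29  29  27  75  85  85  86  75  50
   63 102  92  67  90 208]
 [ 39  48  64  85 107 106 105 101 109  38  29  41  81  85  86  84  72  45
   79 102  92  67  97 208]
 [ 38  57  81  78  72  93 105  90  54  27  25  43  82  87  85  79  58  43
   86 100  92  66  95 204]
 [ 38  70  81  82  80  70  73  98 140  92  35  51  80  85  83  68  46  43
   92  99  91  67  97 200]
 [ 73  82  83  82  81  68  71  88 200 228 177 110  86  81  74  54  48  63
   91  99  91  68  97 195]
 [ 82  82  82  81  74  51  62 115 208 230 231 222 181 123  70  45  45  63
  102 102  91  6
[... 422 characters left out ...]
44  34  29  29  29  27  60  83  87  83  66  43  62 113 138 125 115
  112 102  92  70 105 186]
 [ 40  34  30  37  59  67  66  73  84  86  77  69  73  93 124 137 125 115
  113 102  92  71  98 182]
 [ 30  30  29  48  78  90  89  89  87  82  77 101 131 140 138 137 128 115
  112 103  92  71  99 182]
 [ 28  27  27  47  78  89  87  87  85  72  80 118 136 136 136 136 133 125
  113 103  93  73  95 179]
 [ 61  85  91  90  88  87  88  87  73  61  94 131 137 136 136 135 133 125
  112 105  92  77  95 177]]
[322.24882372  41.72597985]
[322.28588607  39.53840859]
clock 21.6833 pos [ 518.9 -174.1   72.7] closing az -171.8 j [ -2.  22. -20.   0. -47.  10.] tilt [ 0.002 -0.    -1.   ]
then shift [0.1 1.9 2.7]
```

servo_tool([
  [[0, 0, 0.001, 0.002, 0, 0, 0], [80, 0, 0, 0, 0, 0, 0], [100, 0, 0, 0, 0, 0, 0], [110, 0, 0, 0, 0, 0, 0], [118, 0, 0, 0, 0, 0, 0], [125, 0, 0, 0, 0, 0, 0], [132, 0, 0, 0, 0, 0, 0], [140, 0, 0, 0, 0, 0, 0], [150, 0, 0, 0, 0, 0, 0], [170, 0, 0, 0, 0, 0, 0]],
])

```text
clock: 22.52
position: [517.7, -174.6, 70.6]
ee_rot: [0.756, -0.655, 0.001, -0.0]
contact_force: [0.2, 0.6, 5.0]
gripper_width: 35.8
grasp_force: 59.3
```

servo_tool([
  [[255, 0, 0, 0, 0, 0, 0], [255, 0, 0, 0, 0, 0, 0], [255, 0, 0, 0, 0, 0, 0]],
])

```text
clock: 22.77
position: [517.7, -174.6, 70.5]
ee_rot: [0.756, -0.655, 0.001, -0.0]
contact_force: [0.3, 0.6, 5.6]
gripper_width: 35.5
grasp_force: 59.3
```

```bash
cat > st.py <<'E'
from bench import arm; import numpy as np
from scipy.spatial.transform import Rotation as Ro
s=arm.read_state(); R=Ro.from_quat(s["ee_rot"]); y=R.apply([0,1,0]); print(round(s["clock"],2),"az",np.degrees(np.arctan2(y[1],y[0])).round(2),"F",np.round(s["contact_force"],1),"Tw",np.round(s["wrist_torque"],3),"tool",R.inv().apply(s["wrist_torque"]).round(3),"w",round(s["gripper_width"],1),round(s["grasp_force"],1),"j6",np.round(s["joint_efforts"][5],3),np.round(s["position"],1))
E
python3 st.py
```

```text
22.77 az -171.8 F [0.3 0.6 5.6] Tw [0.196 0.045 0.004] tool [-0.016 -0.201 -0.004] w 35.5 59.3 j6 0.0 [ 517.7 -174.6   70.5]
```

servo_tool([
  [[255, 0, 0, 0, 0, 0, 4], [255, 0, 0, 0, 0, 0, 4], [255, 0, 0, 0, 0, 0, 4], [255, 0, 0, 0, 0, 0, 4], [255, 0, 0, 0, 0, 0, 4], [255, 0, 0, 0, 0, 0, 0], [255, 0, 0, 0, 0, 0, 0]],
])

```text
clock: 23.35
position: [516.7, -174.5, 70.5]
ee_rot: [-0.631, 0.776, 0.0, -0.0]
contact_force: [-2.9, 1.6, 7.6]
gripper_width: 35.6
grasp_force: 59.6
```

```bash
python3 st.py
```

```text
23.35 az 168.21 F [-2.9  1.6  7.6] Tw [0.356 0.616 0.13 ] tool [-0.676 -0.223 -0.13 ] w 35.6 59.6 j6 -0.144 [ 516.7 -174.5   70.5]
```

servo_tool([
  [[255, 0, 0, 0, 0, 0, 4], [255, 0, 0, 0, 0, 0, 4], [255, 0, 0, 0, 0, 0, 4], [255, 0, 0, 0, 0, 0, 4], [255, 0, 0, 0, 0, 0, 4], [255, 0, 0, 0, 0, 0, 0], [255, 0, 0, 0, 0, 0, 0]],
])

```text
clock: 23.93
position: [515.8, -174.2, 70.4]
ee_rot: [-0.486, 0.874, 0.001, -0.001]
contact_force: [-2.6, 2.4, 8.5]
gripper_width: 36.0
grasp_force: 59.9
```

```bash
python3 st.py
```

```text
23.93 az 148.2 F [-2.6  2.4  8.5] Tw [0.848 1.064 0.099] tool [-1.352 -0.16  -0.1  ] w 36.0 59.9 j6 -0.152 [ 515.8 -174.2   70.4]
```

servo_tool([
  [[255, 0, 0, 0, 0, 0, 4], [255, 0, 0, 0, 0, 0, 4], [255, 0, 0, 0, 0, 0, 4], [255, 0, 0, 0, 0, 0, 0], [255, 0, 0, 0, 0, 0, 0]],
])

```text
clock: 24.35
position: [515.3, -173.9, 70.4]
ee_rot: [-0.392, 0.92, 0.001, -0.001]
contact_force: [-3.6, 4.9, 9.3]
gripper_width: 35.9
grasp_force: 60.0
```

```bash
python3 st.py
```

```text
24.35 az 136.19 F [-3.6  4.9  9.3] Tw [1.354 1.347 0.178] tool [-1.909 -0.044 -0.181] w 35.9 60.0 j6 -0.157 [ 515.3 -173.9   70.4]
```

servo_tool([
  [[255, 0, 0, 0, 0, 0, 4], [255, 0, 0, 0, 0, 0, 4], [255, 0, 0, 0, 0, 0, 0], [255, 0, 0, 0, 0, 0, 0]],
])

```text
clock: 24.68
position: [515.1, -173.6, 70.4]
ee_rot: [-0.327, 0.945, 0.001, -0.002]
contact_force: [-5.1, 6.5, 9.9]
gripper_width: 35.4
grasp_force: 60.1
```

```bash
python3 st.py
```

```text
24.68 az 128.19 F [-5.1  6.5  9.9] Tw [1.74  1.452 0.207] tool [-2.265  0.066 -0.211] w 35.4 60.1 j6 -0.185 [ 515.1 -173.6   70.4]
```

servo_tool([
  [[255, 0, 0, 0, 0, 0, 4], [255, 0, 0, 0, 0, 0, 0], [255, 0, 0, 0, 0, 0, 0]],
])

```text
clock: 24.93
position: [515.0, -173.4, 70.4]
ee_rot: [-0.294, 0.956, 0.001, -0.002]
contact_force: [-4.5, 6.1, 10.8]
gripper_width: 35.5
grasp_force: 60.2
```

```bash
python3 st.py
```

```text
24.93 az 124.19 F [-4.5  6.1 10.8] Tw [1.944 1.559 0.168] tool [-2.483  0.198 -0.174] w 35.5 60.2 j6 -0.2 [ 515.  -173.4   70.4]
```

servo_tool([
  [[255, 0, 0, 0, 0, 0, 4], [255, 0, 0, 0, 0, 0, 0], [255, 0, 0, 0, 0, 0, 0]],
])

```text
clock: 25.18
position: [514.9, -173.3, 70.4]
ee_rot: [-0.26, 0.965, 0.001, -0.002]
contact_force: [-5.0, 7.2, 13.1]
gripper_width: 35.5
grasp_force: 60.2
```

```bash
python3 st.py
```

```text
25.18 az 120.2 F [-5.   7.2 13.1] Tw [2.134 1.576 0.226] tool [-2.637  0.29  -0.232] w 35.5 60.2 j6 -0.215 [ 514.9 -173.3   70.4]
```

servo_tool([
  [[255, 0, 0, 0, 0, 0, 4], [255, 0, 0, 0, 0, 0, 0], [255, 0, 0, 0, 0, 0, 0]],
])

```text
clock: 25.43
position: [514.8, -173.1, 70.4]
ee_rot: [-0.227, 0.974, 0.001, -0.002]
contact_force: [-4.4, 6.6, 11.9]
gripper_width: 35.4
grasp_force: 60.3
```

```bash
python3 st.py
```

```text
25.43 az 116.2 F [-4.4  6.6 11.9] Tw [2.328 1.623 0.192] tool [-2.804  0.429 -0.199] w 35.4 60.3 j6 -0.231 [ 514.8 -173.1   70.4]
```

j6 effort tracks the knob torque cleanly: 0.22 N m/rad, which is the pad springs in series with the sleeve. I'll continue in small steps to the plateau.

servo_tool([
  [[255, 0, 0, 0, 0, 0, 3], [255, 0, 0, 0, 0, 0, 0], [255, 0, 0, 0, 0, 0, 0]],
])

```text
clock: 25.68
position: [514.8, -173.0, 70.4]
ee_rot: [-0.201, 0.98, 0.001, -0.002]
contact_force: [-5.1, 7.6, 10.7]
gripper_width: 35.8
grasp_force: 60.3
```

```bash
python3 st.py
```

```text
25.68 az 113.2 F [-5.1  7.6 10.7] Tw [2.514 1.655 0.205] tool [-2.962  0.532 -0.213] w 35.8 60.3 j6 -0.238 [ 514.8 -173.    70.4]
```

servo_tool([
  [[255, 0, 0, 0, 0, 0, 3], [255, 0, 0, 0, 0, 0, 0], [255, 0, 0, 0, 0, 0, 0]],
])

```text
clock: 25.93
position: [514.7, -172.9, 70.3]
ee_rot: [-0.175, 0.985, 0.001, -0.002]
contact_force: [-4.7, 8.4, 12.6]
gripper_width: 35.6
grasp_force: 60.3
```

```bash
python3 st.py
```

```text
25.93 az 110.2 F [-4.7  8.4 12.6] Tw [2.646 1.65  0.255] tool [-3.052  0.636 -0.263] w 35.6 60.3 j6 -0.251 [ 514.7 -172.9   70.3]
```

servo_tool([
  [[255, 0, 0, 0, 0, 0, 3], [255, 0, 0, 0, 0, 0, 0], [255, 0, 0, 0, 0, 0, 0]],
])

```text
clock: 26.18
position: [514.8, -172.7, 70.4]
ee_rot: [-0.15, 0.989, 0.001, -0.002]
contact_force: [-5.6, 9.0, 11.9]
gripper_width: 35.1
grasp_force: 60.3
```

```bash
python3 st.py
```

```text
26.18 az 107.2 F [-5.6  9.  11.9] Tw [2.902 1.72  0.287] tool [-3.28   0.785 -0.295] w 35.1 60.3 j6 -0.262 [ 514.8 -172.7   70.4]
```

servo_tool([
  [[255, 0, 0, 0, 0, 0, 3], [255, 0, 0, 0, 0, 0, 0], [255, 0, 0, 0, 0, 0, 0]],
])

```text
clock: 26.43
position: [514.7, -172.6, 70.4]
ee_rot: [-0.124, 0.992, 0.001, -0.002]
contact_force: [-5.5, 8.2, 11.0]
gripper_width: 36.0
grasp_force: 60.4
```

```bash
python3 st.py
```

```text
26.43 az 104.2 F [-5.5  8.2 11. ] Tw [3.031 1.726 0.234] tool [-3.361  0.93  -0.243] w 36.0 60.4 j6 -0.273 [ 514.7 -172.6   70.4]
```

servo_tool([
  [[255, 0, 0, 0, 0, 0, 3], [255, 0, 0, 0, 0, 0, 0], [255, 0, 0, 0, 0, 0, 0]],
])

```text
clock: 26.68
position: [514.7, -172.5, 70.3]
ee_rot: [-0.098, 0.995, 0.002, -0.002]
contact_force: [-5.9, 9.5, 12.5]
gripper_width: 35.8
grasp_force: 60.4
```

```bash
python3 st.py
```

```text
26.68 az 101.21 F [-5.9  9.5 12.5] Tw [3.198 1.686 0.256] tool [-3.464  1.033 -0.266] w 35.8 60.4 j6 -0.285 [ 514.7 -172.5   70.3]
```

servo_tool([
  [[255, 0.002, 0.0023, 0, 0, 0, 0], [255, 0, 0, 0, 0, 0, 0], [255, 0, 0, 0, 0, 0, 0]],
])

```text
clock: 26.93
position: [514.4, -172.0, 70.5]
ee_rot: [-0.098, 0.995, 0.0, -0.0]
contact_force: [-1.8, 2.4, 7.8]
gripper_width: 35.5
grasp_force: 59.7
```

```bash
python3 st.py
```

```text
26.93 az 101.25 F [-1.8  2.4  7.8] Tw [1.112 0.548 0.239] tool [-1.198  0.321 -0.239] w 35.5 59.7 j6 -0.242 [ 514.4 -172.    70.5]
```

servo_tool([
  [[255, 0, 0, 0, 0, 0, 3], [255, 0, 0, 0, 0, 0, 0], [255, 0, 0, 0, 0, 0, 0]],
])

```text
clock: 27.18
position: [514.4, -171.9, 70.4]
ee_rot: [-0.072, 0.997, 0.0, -0.0]
contact_force: [-2.0, 3.8, 7.7]
gripper_width: 35.2
grasp_force: 59.8
```

```bash
python3 st.py
```

```text
27.18 az 98.24 F [-2.   3.8  7.7] Tw [1.318 0.552 0.251] tool [-1.384  0.358 -0.251] w 35.2 59.8 j6 -0.274 [ 514.4 -171.9   70.4]
```

servo_tool([
  [[255, 0, 0, 0, 0, 0, 3], [255, 0, 0, 0, 0, 0, 0], [255, 0, 0, 0, 0, 0, 0]],
])

```text
clock: 27.43
position: [514.4, -171.8, 70.5]
ee_rot: [-0.046, 0.999, 0.0, -0.0]
contact_force: [-2.0, 3.8, 8.5]
gripper_width: 35.7
grasp_force: 59.8
```

```bash
python3 st.py
```

```text
27.43 az 95.24 F [-2.   3.8  8.5] Tw [1.492 0.574 0.278] tool [-1.538  0.435 -0.277] w 35.7 59.8 j6 -0.277 [ 514.4 -171.8   70.5]
```

servo_tool([
  [[255, 0, 0, 0, 0, 0, 3], [255, 0, 0, 0, 0, 0, 0], [255, 0, 0, 0, 0, 0, 0]],
])

```text
clock: 27.68
position: [514.4, -171.7, 70.5]
ee_rot: [-0.019, 1.0, 0.0, -0.0]
contact_force: [-1.7, 5.0, 9.2]
gripper_width: 35.1
grasp_force: 59.8
```

```bash
python3 st.py
```

```text
27.68 az 92.23 F [-1.7  5.   9.2] Tw [1.648 0.629 0.251] tool [-1.672  0.565 -0.25 ] w 35.1 59.8 j6 -0.278 [ 514.4 -171.7   70.5]
```

The torque has levelled at about 0.275 after rising 0.22 N m/rad, so the clutch is slipping, by my estimate around 5–8°. I'll let go and check the marks from the +y side.

servo_tool([
  [[100, 0, 0, 0, 0, 0, 0], [50, 0, 0, 0, 0, 0, 0], [0, 0, 0, 0, 0, 0, 0], [0, 0, 0, 0, 0, 0, 0], [0, 0, 0, 0, 0, 0, 0], [0, 0, 0, 0, 0, 0, 0], [0, 0, 0, -0.01, 0, 0, 0], [0, 0, 0, -0.02, 0, 0, 0], [0, 0, 0, -0.03, 0, 0, 0], [0, 0, 0, -0.02, 0, 0, 0]],
])

```text
clock: 28.52
position: [515.4, -173.0, 152.6]
ee_rot: [-0.019, 1.0, -0.001, 0.001]
contact_force: [0.6, 0.0, 0.4]
gripper_width: 85.5
grasp_force: 0.0
```

servo_tool([
  [[0, -0.02, 0.02, 0, 0, 0, 0], [0, -0.02, 0.02, 0, 0, 0, 0], [0, -0.02, 0.02, 0, 0, 0, 0], [0, -0.005, 0.015, 0, 0, 0, 0], [0, 0, 0, 0, 0, 0, 0], [0, 0, 0, 0, 0, 0, 0]],
])

```text
clock: 29.02
position: [576.8, -94.6, 150.1]
ee_rot: [-0.02, 1.0, -0.0, 0.0]
contact_force: [0.5, -0.2, -0.9]
gripper_width: 85.1
grasp_force: 0.0
```

```bash
cat > marks.py <<'E'
import sys
from h import *
from bench import arm
w=snap("wrist",sys.argv[1]); s=arm.read_state(); print(s["clock"],s["position"].round(1) if hasattr(s["position"],"round") else s["position"],s["contact_force"])
f=w["frame"]; k=wproj(w,[515.5,-173,62]).round().astype(int); print("cam",w["T"][:3,3].round(0),"knob base px",k)
R=75; x0,y0=max(k[0]-R,0),max(k[1]-R,0); c=f[y0:k[1]+R,x0:k[0]+R]; hsv=cv2.cvtColor(c,cv2.COLOR_BGR2HSV)
red=cv2.inRange(hsv,(0,130,60),(9,255,255))|cv2.inRange(hsv,(172,130,60),(180,255,255)); M=cv2.moments(red,True); print("red c",M["m10"]/M["m00"]+x0,M["m01"]/M["m00"]+y0,M["m00"])
blue=cv2.inRange(hsv,(100,90,40),(130,255,255)); b=np.argwhere(blue); print("blue",len(b),"cols",b[:,1].min()+x0,b[:,1].max()+x0,"rows",b[:,0].min()+y0,b[:,0].max()+y0)
for z,nm in((65,"flange"),(60,"collar")):
    for thr in(150,200):
        wh=cv2.inRange(hsv,(0,0,thr),(180,70,255)); n,l,st,ce=cv2.connectedComponentsWithStats(wh)
        for i in range(1,n):
            P=wonz(w,ce[i][0]+x0,ce[i][1]+y0,z)[:2]-[515.5,-173]; r=np.hypot(*P)
            if 2<=st[i,4]<120 and r<36: print(nm,thr,(ce[i]+[x0,y0]).round(1),st[i].tolist(),"r",r.round(1),"az",np.degrees(np.arctan2(P[1],P[0])).round(1))
E
python3 marks.py w12
```

```text
29.0667 [576.4 -95.2 150.1] [ 0.04762927 -0.03466466 -0.15591775]
cam [511. -98. 322.] knob base px [213 150]
red c 198.43387646835924 153.785903751421 2639.0
blue 555 cols 207 246 rows 119 185
flange 150 [250. 158.] [109, 82, 7, 3, 19] r 28.4 az 78.8
flange 150 [242.8 160.9] [103, 85, 5, 3, 12] r 24.0 az 71.6
flange 200 [250.5 158. ] [110, 82, 6, 3, 12] r 28.7 az 79.0
flange 200 [242.9 161.3] [104, 85, 3, 3, 7] r 24.1 az 71.0
collar 150 [250. 158.] [109, 82, 7, 3, 19] r 27.5 az 78.1
collar 150 [242.8 160.9] [103, 85, 5, 3, 12] r 23.1 az 70.2
collar 200 [250.5 158. ] [110, 82, 6, 3, 12] r 27.9 az 78.2
collar 200 [242.9 161.3] [104, 85, 3, 3, 7] r 23.2 az 69.6
```

The collar mark is at azimuth 78° and the flange mark at 71°, so the slip is about 7° clockwise. One quick numeric check of the jars, then I'll hand in.

Run:
```python
from h import *
from bench import cams
w=load("w12"); 
for c,st in blobs(w["frame"],(40,80,20),(85,255,255),(0,0,640,480),200)[0]: print("w",c.round(1),st,wonz(w,*c,95).round(1))
for n in("top","scene"):
    d=cams.get_image(n)
    for c,st in blobs(d["frame"],(40,80,30),(80,255,255),(240,190,350,290),30)[0]: print(n,c.round(1),st,onz(d,*c,95).round(1),onz(d,*c,85).round(1))
```

```text
w [411.1 129.9] [ 365   83   93   94 6830] [498.  -41.6  95. ]
w [624.4 132.7] [ 602  101   38   67 1671] [473.6 138.9  95. ]
top [324.2 258.3] [315 249  19  19 290] [498.3 -40.5  95. ] [499.9 -40.6  85. ]
top [255.7 262.3] [254 257   4  11  31] [474.7 165.3  95. ] [476.2 166.8  85. ]
scene [277.7 215.9] [270 211  16  10 109] [458.9 129.9  95. ] [466.9 145.5  85. ]
scene [316.3 239.1] [307 233  19  13 196] [492.1 -47.1  95. ] [500.5 -33.4  85. ]
```

```bash
python3 -c "
from bench import ticket
print(ticket.job_done())"
```

```text
the job is handed in; nothing more can be done
None
```

The jam jar is clamped upright in the cradle, the clutch mark is about 7° clockwise off the collar mark by camera measurement, the knob is released and the job is handed in. On the way, the first grasp and first placement failed and were redone, and pressing the jar on the cradle raised the wrist force to about 59 N. I never touched the mustard jar or salt shaker.

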